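# Lamp off, move the seedling pots one place along

### The job

First stop the grow lamp: set the bat toggle on its control box to the centre (off) position. Then clear the way by sliding the square pot out of the ring in front of the lamp into the empty ring at the end of the board, and by standing the clear cloche that covers the round pot upright on the cork mat; once both are done, slide the uncovered round pot into the ring in front of the lamp. Push the pots along on their bases, never lifting or tipping them because they hold water, leave each one centred in its ring and everything else on the desk where it is.

Things in the scene. Friction and masses are not known exactly. Their poses are not given: they have to be found in the camera images.
- square_pot: square black plastic plant pot with small seedlings, 70 mm high: its lowest 24 mm is a closed water base 100 x 100 mm, above it the pot itself is 80 mm square with an 88 mm rim. 0.35 to 0.7 kg, slides with friction of about 0.6. Seedlings up to 40 mm above its rim. Starts in the middle ring, in front of the lamp, turned by up to 0.35 rad to the board. Origin at the centre of its underside, x and y along its sides, z up.
- round_pot: round black plastic plant pot with small seedlings, 70 mm high: its lowest 24 mm is a closed water base 120 mm in diameter, above it the pot is 86 to 100 mm in diameter. 0.35 to 0.7 kg. Starts covered by the cloche in the ring at one end of the board that has close thin circles inside it (the warm place), which may be either end. Origin at the centre of its underside, z up.
- cloche_knob (a point): centre of the grey knob of the clear plastic bell (cloche) that covers the round pot. The knob is 22 mm in diameter and 20 mm high; the bell below it is 80 mm in diameter at its open foot and 52 mm at its flat top, which lies 13 mm below this point; its foot is 68 mm below this point. 0.12 kg. It stands loosely inside the round pot's rim, its foot 12 mm below the rim: lift it straight up at least 25 mm before moving aside. z up.
- lamp_place (a point): centre of the middle ring, in front of the lamp, on the upper face of the white growing board (6 mm above the desk). The board is fixed, 180 x 600 mm, y along its length; the three printed rings are 150 mm in inside diameter, 200 mm apart along y, and flush. Its x points to the lamp behind.
- lamp_post (a point): foot of the fixed lamp's post on the desk, 205 mm behind the middle ring's centre. Round foot 84 mm in diameter; the lamp is a tilted bar 140 mm wide along y, 75 to 125 mm above the desk, leaning up to 40 mm from the post towards the ring.
- empty_mark: centre of the empty ring at one end of the board (either end), on the board's upper face; plain ring, 150 mm inside diameter.
- cork_top (a point): centre of the upper face of the fixed round cork mat, 140 mm in diameter, 6 mm thick, lying on the desk behind the board to one side of the lamp.
- toggle_pivot (a point): pivot of the bat toggle, in the middle of the top of the lamp's control box, 4 mm above its lid. The box is fixed, 82 mm (x) x 116 mm (y), 50 mm high, and stands behind the board on the other side of the lamp from the cork mat. The steel bat is 38 mm long from the pivot and 7 to 11 mm thick; it swings along this point's y. z up.
- toggle (a joint): angle of the bat toggle in rad: 0 is upright, the centre off position; +0.28 leans to the point toggle_pivot's +y, -0.28 to its -y. It starts at +0.28. A spring snaps it into one of these three positions; the centre one catches it only within about 0.15 rad of upright. A push of about 3 N at the tip moves it.
- clay_pot: bystander: small terracotta pot with seedlings, 86 mm in diameter, 70 mm high, beyond the board's left end. Origin under its centre.
- mister: bystander: white plant mister, 60 mm in diameter, 156 mm high, beyond the board's right end. Origin under its centre.
- twine: bystander: spool of twine, 60 mm in diameter, 60 mm high, standing behind the lamp. Origin under its centre.
- seed_jar: bystander: small amber seed jar, 36 mm in diameter, 50 mm high, between the lamp and the thing to its left. Origin under its centre.
- white_mug: bystander: white mug, 80 mm in diameter, 90 mm high, at the right. Origin under its centre.
- trowel: bystander: small hand trowel with a wooden handle, lying at the left.

How it is judged:
By the outcome, as a careful person would: the job done as asked, in the order asked, and still so for the second after the job is handed in, with the robot touching nothing.
It also fails if it takes over 67 s, if anything falls off the work surface, if the arm or the gripper's body presses on something with over 40 N, if the wrist force passes 120 N, or if a joint passes its speed limit or range.

### The arm

A 6-joint arm with a two-finger parallel gripper is mounted at the origin on the work surface. World frame = base frame: x ahead of the robot, y to its left, z up, the work surface at z = 0. Lengths are in mm, angles in rad, forces in N, time in s.
With the tool pointing down it reaches from about 275 to 850 mm from the base axis. Payload 5.2 kg.
Tool frame: the origin (TCP) lies at the very end of the fingers, on their centre line; the grasp point (between the pads) lies 19 mm behind it (robot.hold_point_z is the distance from the TCP to the grasp point, in mm); z points along the fingers, y is the direction in which the jaws open and shut (so a half turn about z gives the same grasp; the last joint's range is limited). The gripper opens to 85 mm and grips with 20 to 120 N. Pads are 22 mm wide; open, the fingers measure 114 mm over their backs; the gripper's body (76 mm by 85 mm) begins 54 mm behind the grasp point. The pads swing forward as they close: fully open they stand 13 mm farther back than shut.
Start: joints at [-1.517, 0.259, 1.535, -0, 1.348, -0.203], TCP at [139.714, -531.963, 231.31] pointing down, gripper open.
Joint ranges: [-3.14, 3.14], [-0.91, 2.08], [0.19, 2.58], [-1.22, 4.36], [0.22, 2.71], [-3.12, 3.12]. Speed limits (rad/s): [2.57, 2.57, 3.14, 3.14, 3.14, 3.14].

### API

Orientations are given as a 3x3 rotation matrix whose columns are the frame's x, y, z axes.
In Python, from cell import status, eyes, ticket, finder, robot gives the robot as it stands. The module is installed in compiled form; this text tells all that it offers.
- The arm moves only by the tool move_arm, never from a script. Its argument "rows" is text: rows parted by semicolons, each of 4 numbers parted by spaces: the shift along the tool's x, y, z in m, then the turn about the tool's z in degrees. In form: dx dy dz spin; .... A call has 1 to 20 rows; each row is the pose to reach, as a shift and turn from the pose commanded when the call began, along the tool's axes at that moment; what a row does not reach only later rows make up. A row lasts 1/8 s, in which the tool goes at most 62.5 mm and 10.7 degrees, less where a joint would pass 70% of its speed; a pose out of reach is approached as far as the arm can. A call with a gripper value outside its range is refused whole. "hand" is the finger opening in m, from 0 to 0.0854, set as the call begins (left out, the last holds). The fingers move at their own pace and stop on an object; "squeeze" is the grip in N (left out, the last holds). Time passes only in rows, so rows that repeat a pose let the fingers close. It gives the time, the measured TCP pose, the force and the opening at its end, in the units of the state.
- status.sense(): the state, without advancing time (a new reading comes with each control period).
- eyes.camera(name): name is "side" or "top" or "wrist"; returns the picture (480x640x3 uint8, blue, green, red); there is no depth.
- eyes.calibration(name): a dict with "mtx" (3x3 intrinsics, pixels), "rvec" (rotation vector, rad) and "tvec" (3), from world to camera coordinates, as OpenCV has them; the wrist camera has in their place "hand_eye" (4x4, takes a point from camera to tool coordinates, whose origin is the TCP and whose axes are the flange's). Camera axes: x right, y down, z forward; pixel columns grow to the right and rows downward; lengths in mm; the calibration is good to about 2 mm. The wrist camera is an equidistant fisheye: a pixel r from the principal point sees the ray r / f radians off the axis. A picture is of the moment at which its call begins: read the wrist's pose just before it. calibration takes no time and is no camera call.
- ticket.close_job(): hands the job in, once; it reports no verdict.
Trained networks look in the newest picture that a camera, given by its name, has taken for a name from the list of things; names that differ only in an ending like _2 or _b are one class to them, and where a whole thing is asked for, a point or a joint stands for the part that bears it (a point fixed in the world has none). Each returns a list of dicts, best first, with "conf" (0 to 1); they miss things now and then, are a little off and sometimes report something else, mostly with a low value. They report only what shows in the picture. A call takes as long as a camera call.
- finder.spot_in(camera, query): "uv" ([column, row] in pixels, amid what is visible of it).
- finder.masks_of(camera, query): "mask" (480x640 bool, what is visible of it) and "uv" ([column, row] in pixels, amid what is visible of it).
The state is a dict: "clock": time; "qpos": joint angles; "qd": joint speeds; "effort": joint torques, N m; "ee_pos": TCP position; "ee_rot": TCP orientation; "ft_force": force on the tool from outside, world axes, zero at the start; "ft_torque": the same for the moment, N m; "grip_width": finger opening in mm.
Only numpy, scipy, OpenCV 4.12 (cv2) and the standard library are available. Lean on these libraries where they do the work, as an engineer would, in place of code of your own. Each camera call takes 0.05 s, during which the arm holds its last target.

## Working session

There is one attempt and no reset: what is moved stays moved. The work goes in short steps, Python scripts to look and compute and a tool call to move; the robot and the scene stay as the last step left them, time stands still between calls to the robot, and variables do not carry over. Pictures are saved under pics/ and viewed, and the job is handed in when it is done.

Besides the shell and the picture viewer there is one more tool, called after "Request:" as name(argument=value, ...) on one line, values as JSON. move_arm: Moves the arm, as the interface text tells. Its arguments: {"type":"object","properties":{"rows":{"type":"string"},"hand":{"type":"number"},"squeeze":{"type":"number"}},"required":["rows"]}

```bash
mkdir -p pics; ls; python3 - <<'E'
from cell import status, eyes, finder, robot
import cv2, numpy as np
s=status.sense()
for k,v in s.items(): print(k,np.round(v,3).tolist())
for n in ("side","top","wrist"):
    im=eyes.camera(n); cv2.imwrite(f"pics/{n}0.png",im)
    print(n,eyes.calibration(n))
E
```

```text
pics
clock 0.0
qpos [-1.517, 0.259, 1.536, -0.0, 1.348, -0.203]
qd [-0.001, 0.001, 0.002, -0.0, -0.0, 0.001]
effort [-0.0, -44.603, -29.057, -0.0, 0.012, -0.0]
ee_pos [139.682, -531.422, 230.472]
ee_rot [[0.967, 0.254, -0.0], [0.254, -0.967, 0.002], [0.0, -0.002, -1.0]]
ft_force [-1.045, 0.469, -0.752]
ft_torque [0.03, 0.027, -0.054]
grip_width 85.194
side {'mtx': array([[566.0895131 ,   0.        , 313.36077674],
       [  0.        , 566.0895131 , 242.17637258],
       [  0.        ,   0.        ,   1.        ]]), 'rvec': array([ 0.70359664, -2.62326549,  1.08376629]), 'tvec': array([ 501.42911866,  267.19731112, 1086.90030609])}
top {'mtx': array([[560.58220971,   0.        , 322.42237517],
       [  0.        , 560.58220971, 237.13971071],
       [  0.        ,   0.        ,   1.        ]]), 'rvec': array([ 2.12818797, -2.1855876 ,  0.13502513]), 'tvec': array([  46.55513213,  579.82888404, 1571.48843111])}
wrist {'mtx': array([[371.64829954,   0.        , 325.23210593],
       [  0.        , 371.64829954, 236.70698881],
       [  0.        ,   0.        ,   1.        ]]), 'hand_eye': array([[ 8.37795516e-04, -9.50764271e-01, -3.09913859e-01,
         7.95106721e+01],
       [ 9.99999630e-01,  8.57718339e-04,  7.19788896e-05,
        -1.08721135e-01],
       [ 1.97383844e-04, -3.09913804e-01,  9.50764637e-01,
        -1.42169639e+02],
       [ 0.00000000e+00,  0.00000000e+00,  0.00000000e+00,
         1.00000000e+00]])}
```

View pics/top0.png

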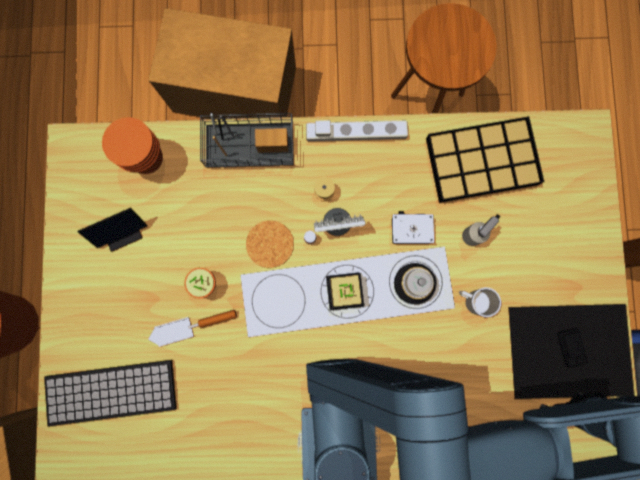

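View pics/side0.png

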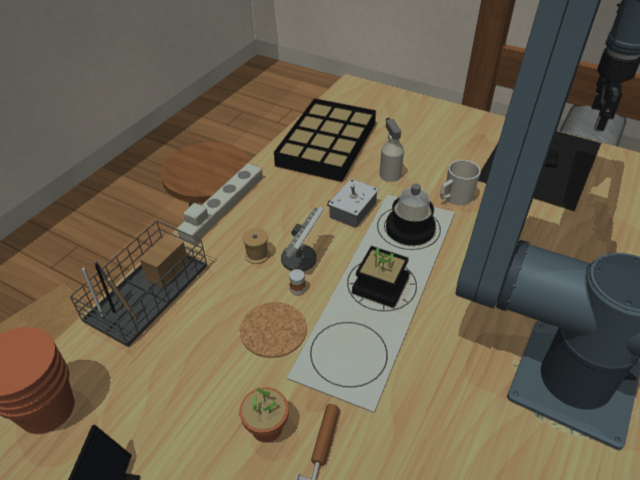

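View pics/wrist0.png

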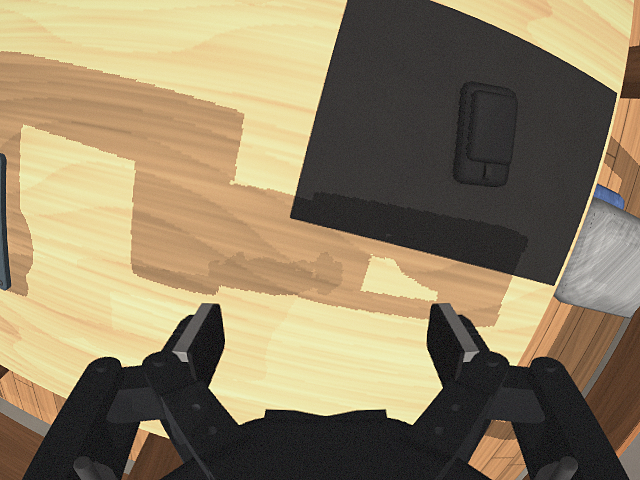

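```bash
cat > h.py <<'E'
from cell import status, eyes, finder, robot, ticket
import cv2, numpy as np
def cam(n):
    c=eyes.calibration(n); R=cv2.Rodrigues(c['rvec'])[0]; return c['mtx'],R,np.array(c['tvec']).ravel()
def ray(n,uv):
    K,R,t=cam(n); d=R.T@np.linalg.inv(K)@np.array([uv[0],uv[1],1.]); return -R.T@t,d/np.linalg.norm(d)
def plane(n,uv,z):
    o,d=ray(n,uv); return o+d*(z-o[2])/d[2]
def proj(n,P):
    K,R,t=cam(n); p=K@(R@np.asarray(P,float)+t); return p[:2]/p[2]
def wray(uv,s):
    c=eyes.calibration('wrist');K=c['mtx'];H=c['hand_eye']
    a=(np.array(uv,float)-K[:2,2])/K[0,0]; r=np.linalg.norm(a)
    d=np.array([*(a/max(r,1e-9)*np.sin(r)),np.cos(r)])
    Re=np.array(s['ee_rot']); o=Re@H[:3,3]+np.array(s['ee_pos']); d=Re@H[:3,:3]@d
    return o,d
def wproj(P,s):
    c=eyes.calibration('wrist');K=c['mtx'];H=c['hand_eye']
    Re=np.array(s['ee_rot']); pt=Re.T@(np.asarray(P,float)-np.array(s['ee_pos']))
    pc=H[:3,:3].T@(pt-H[:3,3]); th=np.arctan2(np.hypot(pc[0],pc[1]),pc[2]); a=pc[:2]/np.hypot(pc[0],pc[1])*th
    return a*K[0,0]+K[:2,2]
def wplane(uv,s,z):
    o,d=wray(uv,s); return o+d*(z-o[2])/d[2]
def tri(rays):
    A=np.zeros((3,3));b=np.zeros(3)
    for o,d in rays:
        M=np.eye(3)-np.outer(d,d);A+=M;b+=M@o
    p=np.linalg.solve(A,b); return p,[np.linalg.norm((np.eye(3)-np.outer(d,d))@(p-o)) for o,d in rays]
E
python3 - <<'E'
from h import *
np.set_printoptions(precision=1,suppress=True)
ims={}
for n in("top","side"):
    ims[n]=eyes.camera(n)
M={}
for q in["square_pot","cloche_knob","toggle","cork_top","empty_mark","mister","white_mug","seed_jar"]:
    for n in("top","side"):
        r=finder.masks_of(n,q)
        if r:
            m=r[0]; M[n+"_"+q]=m['mask']; print(q,n,round(m['conf'],2),np.round(m['uv'],1),m['mask'].sum(), plane(n,m['uv'],6)[:2],len(r))
        else: print(q,n,None)
np.savez("m0.npz",**M)
for n,(a,b,c,d) in(("top",(230,200,520,345)),("side",(230,170,480,400))):
    cv2.imwrite(f"pics/{n}_z0.png",cv2.resize(ims[n][b:d,a:c],None,fx=2.6,fy=2.6,interpolation=cv2.INTER_CUBIC))
print(status.sense()['clock'])
E
```

```text
square_pot top 0.6 [344.3 291.4] 1199 [425.1 -27.9] 2
square_pot side 0.95 [381.1 278.5] 2335 [434.2 -50. ] 3
cloche_knob top 0.15 [344.9 291.2] 1242 [425.7 -29.7] 1
cloche_knob side 0.9 [414.8 205.8] 1013 [ 466.6 -316.1] 2
toggle top None
toggle side 0.64 [353.3 205. ] 1635 [ 604.9 -242.1] 1
cork_top top 0.56 [268.1 244.4] 1759 [567.5 190.1] 1
cork_top side 0.93 [273.7 331.1] 2920 [564.7 191.3] 1
empty_mark top 0.51 [279.4 326.9] 2 [328.8 161.1] 1
empty_mark side 0.51 [349.6 385. ] 229 [368.9 225. ] 1
mister top 0.72 [478.8 229.4] 654 [ 595.3 -427. ] 2
mister side 0.63 [391.6 153.9] 1110 [ 612.2 -490.3] 1
white_mug top 0.83 [481.7 302.1] 854 [ 384.  -422.4] 2
white_mug side 0.86 [459.9 180.3] 1285 [ 402.8 -470.7] 1
seed_jar top 0.68 [268.2 241.5] 1789 [576.1 189.7] 1
seed_jar side 0.64 [255.4 245. ] 774 [741.7   1.6] 2
1.05
```

View pics/top_z0.png

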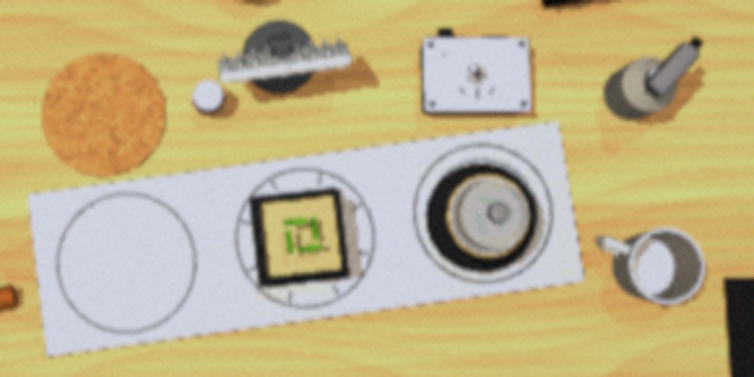

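View pics/side_z0.png

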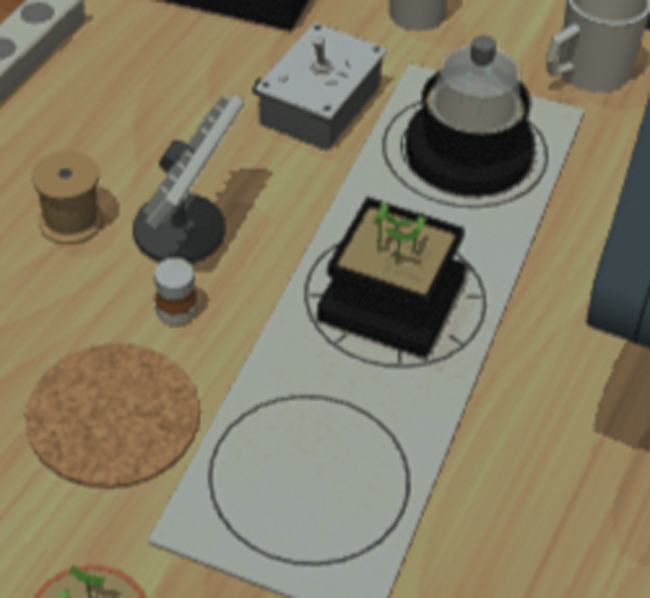

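```bash
python3 - <<'E'
from h import *
from scipy.optimize import least_squares
np.set_printoptions(precision=1,suppress=True)
T=lambda p:np.array([230+(p[0]+.5)/2.6-.5,200+(p[1]+.5)/2.6-.5])
S=lambda p:np.array([230+(p[0]+.5)/2.6-.5,170+(p[1]+.5)/2.6-.5])
tc=[(31,196),(558,124),(582,281),(50,355)]
W=[plane("top",T(p),6)[:2] for p in tc]; print(np.array(W))
c=np.mean(W,0); e=(W[0]-W[1]+W[3]-W[2])/2; print("center",c,"len",np.linalg.norm(e),"yaw",np.arctan2(-e[0],e[1]), np.linalg.norm(W[0]-W[3]))
for nm,p in(("ringE",(127,262)),("mid",(305,239)),("warm",(483,213)),("cork",(104,115))): print(nm,plane("top",T(p),6))
for nm,p in(("ringE",(309,480)),("mid",(396,296)),("cork",(113,415)),("warm",(466,150)),("cTL",(150,543)),("cTR",(408,64)),("cBR",(583,114))): print(nm,plane("side",S(p),6))
for nm,a,b in(("toggletip",(477,66),(319,42)),("pivot",(477,75),(321,66)),("knob",(498,212),(484,48)),("jar",(208,97),(174,265)),):
  print(nm,*tri([ray("top",T(a)),ray("side",S(b))]))
tb=[plane("top",T(p),50) for p in[(421,36),(527,37),(532,115),(422,112)]]; print(np.array(tb),np.mean(tb,0))
tb=[plane("side",S(p),50) for p in[(319,25),(386,48),(335,118),(258,82)]]; print(np.array(tb),np.mean(tb,0))
tb=[plane("top",T(p),70) for p in[(249,197),(338,190),(349,273),(262,287)]];print("sq",np.array(tb),np.mean(tb,0))
tb=[plane("side",S(p),70) for p in[(369,198),(464,231),(428,293),(330,252)]];print("sq",np.array(tb),np.mean(tb,0))
E
```

```text
[[ 480.1  268.1]
 [ 545.1 -323.3]
 [ 369.9 -340.5]
 [ 304.8  248.7]]
center [425.  -36.7] len 593.876382049681 yaw 0.10975716144617159 176.40442786273317
ringE [404.2 162.4   6. ]
mid [424.3 -35.7   6. ]
warm [ 447.8 -234.6    6. ]
cork [568.8 185.4   6. ]
ringE [403.2 164.6   6. ]
mid [425.9 -37.5   6. ]
cork [568.2 188.1   6. ]
warm [ 447.3 -234.8    6. ]
cTL [479.8 272.3   6. ]
cTR [ 548.7 -322.3    6. ]
cBR [ 369.5 -336.8    6. ]
toggletip [ 601.2 -222.9   84.3] [np.float64(0.8268326892591957), np.float64(0.8268326892592963)]
pivot [ 597.7 -226.8   53.1] [np.float64(1.2599633985995404), np.float64(1.2599633985993306)]
knob [ 442.5 -228.6  136.6] [np.float64(0.6004143571043821), np.float64(0.6004143571045075)]
jar [580.5  67.8  62.2] [np.float64(1.6470308131285054), np.float64(1.6470308131283504)]
[[ 641.8 -168.3   50. ]
 [ 637.6 -284.7   50. ]
 [ 551.3 -285.8   50. ]
 [ 557.8 -165.9   50. ]] [ 597.1 -226.2   50. ]
[[ 631.3 -284.5   50. ]
 [ 558.  -284.6   50. ]
 [ 554.8 -170.2   50. ]
 [ 641.7 -179.7   50. ]] [ 596.5 -229.8   50. ]
sq [[468.9  25.6  70. ]
 [473.9 -69.9  70. ]
 [385.4 -78.6  70. ]
 [373.1  14.4  70. ]] [425.3 -27.1  70. ]
sq [[473.5 -73.7  70. ]
 [387.5 -77.8  70. ]
 [384.8  -0.5  70. ]
 [473.6  -1.6  70. ]] [429.9 -38.4  70. ]
```

```bash
cat >> h.py <<'E'
def go(P,yaw,s=None):
    s=s or status.sense(); Re=np.array(s['ee_rot']); p=np.array(s['ee_pos'])
    d=Re.T@(np.asarray(P,float)-p)/1000; y0=np.arctan2(Re[1,0],Re[0,0])
    sp=-np.degrees((yaw-y0+np.pi)%(2*np.pi)-np.pi)
    print("delta",np.round(d,4),"spin",round(sp,2),"len",round(np.linalg.norm(d)*1000),"from",np.round(p,1),"yaw",round(y0,3))
E
python3 - <<'E'
from h import *
go([590,-228,215],-0.045)
E
```

```text
delta [ 0.5127 -0.1796  0.0163] spin 17.29 len 544 from [ 139.7 -532.   231.3] yaw 0.257
```

Request:
move_arm(rows="0.513 -0.18 0.016 17.3;0.513 -0.18 0.016 17.3;0.513 -0.18 0.016 17.3;0.513 -0.18 0.016 17.3;0.513 -0.18 0.016 17.3;0.513 -0.18 0.016 17.3;0.513 -0.18 0.016 17.3;0.513 -0.18 0.016 17.3;0.513 -0.18 0.016 17.3;0.513 -0.18 0.016 17.3;0.513 -0.18 0.016 17.3;0.513 -0.18 0.016 17.3", hand=0.0854, squeeze=20)

```text
clock: 2.55
ee_pos: [589.2, -228.6, 215.5]
ee_rot: [[0.999, -0.047, -0.0], [-0.047, -0.999, -0.0], [-0.0, 0.0, -1.0]]
ft_force: [-0.1, -0.5, 0.4]
grip_width: 85.4
```

```bash
python3 - <<'E'
from h import *
np.set_printoptions(precision=1,suppress=True)
s=status.sense(); print(s['clock'],s['ee_pos'],s['grip_width'],s['ft_force'])
im=eyes.camera("wrist"); cv2.imwrite("pics/w1.png",im); t=eyes.camera("top"); cv2.imwrite("pics/t1.png",t)
for n in("toggle","cloche_knob","square_pot"):
    for r in finder.masks_of("wrist",n)[:2]: print(n,r['conf'],r['uv'],r['mask'].sum())
for P in([597,-228,54],[597,-228,92],[597,-217,90.5],[442.5,-230,132],[425,-36.7,6],[447,-235.5,6]): print(P,wproj(P,s))
E
```

```text
2.55 [ 589.2 -228.6  215.5] 85.41286673644322 [-0.1 -0.5  0.4]
toggle 0.75 [313.1, 212.1] 258
cloche_knob 0.87 [333.4, 372.0] 5979
square_pot 0.74 [141.4, 329.9] 3068
[597, -228, 54] [324.1 205.7]
[597, -228, 92] [324.  217.5]
[597, -217, 90.5] [309.2 217.6]
[442.5, -230, 132] [335.1 411.6]
[425, -36.7, 6] [173.4 344.5]
[447, -235.5, 6] [337.4 328.2]
```

View pics/w1.png

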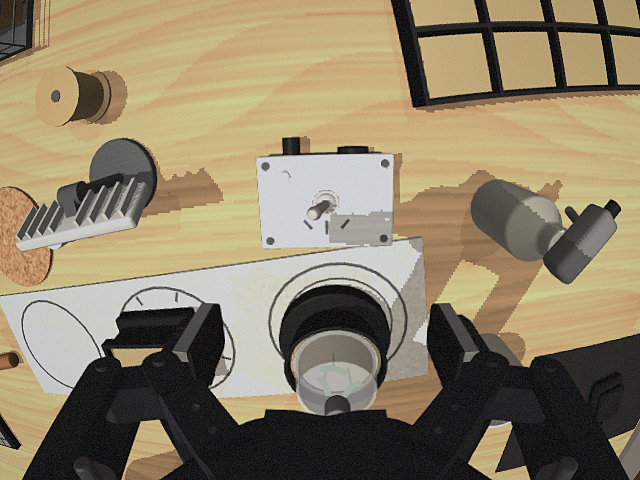

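```bash
python3 - <<'E'
from h import *
np.set_printoptions(precision=1,suppress=True)
s=status.sense()
C=np.array([wplane(p,s,50) for p in[(258,155),(393,153),(394,246),(262,247)]]);print(C,C.mean(0))
print(wplane((326,200),s,54),wplane((313,212),s,90.5))
d=C[0]-C[1];print(np.arctan2(-d[0],d[1]));d=C[3]-C[2];print(np.arctan2(-d[0],d[1]))
go([598,-228.5,70],-0.045)
E
```

```text
[[ 643.  -174.6   50. ]
 [ 639.6 -287.1   50. ]
 [ 557.4 -288.    50. ]
 [ 561.9 -170.8   50. ]] [ 600.5 -230.1   50. ]
[ 602.4 -229.5   54. ] [ 601.7 -219.7   90.5]
-0.030504706602265588
-0.037749373571327266
delta [ 0.  -0.   0.1] spin -0.08 len 146 from [ 589.7 -228.3  215.6] yaw -0.046
```

Request:
move_arm(rows="0.01 0 0.06 0;0.01 0 0.12 0;0.01 0 0.143 0;0.01 0 0.143 0;0.01 0 0.143 0")

```text
clock: 3.42
ee_pos: [601.1, -228.8, 73.9]
ee_rot: [[0.999, -0.045, 0.002], [-0.045, -0.999, -0.001], [0.002, 0.001, -1.0]]
ft_force: [0.1, 0.2, 0.1]
grip_width: 85.3
```

```bash
python3 - <<'E'
from h import *
s=status.sense();im=eyes.camera("wrist"); cv2.imwrite("pics/w2.png",im);print(s['ee_pos'],s['clock'])
E
```

```text
[ 601.09133875 -228.80346807   73.89403869] 3.425
```

View pics/w2.png

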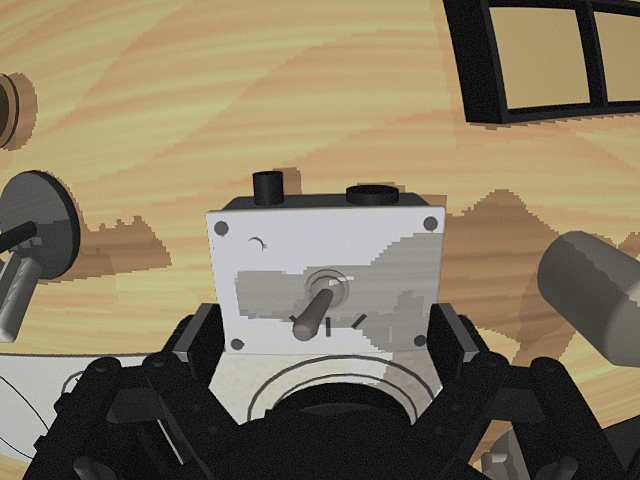

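```bash
python3 - <<'E'
from h import *
np.set_printoptions(precision=1,suppress=True)
s=status.sense()
print(wplane((327,289),s,54),wplane((305,328),s,90.5))
E
```

```text
[ 601.1 -229.7   54. ] [ 601.9 -220.8   90.5]
```

Request:
move_arm(rows="0 0.001 0.002 0;0 0.001 0.002 0;0 0.001 0.002 0;0 0.001 0.002 0;0 0.001 0.002 0;0 0.001 0.002 0", hand=0.0135)

```text
clock: 4.22
ee_pos: [600.1, -229.2, 70.3]
ee_rot: [[0.999, -0.045, -0.0], [-0.045, -0.999, -0.0], [-0.0, 0.0, -1.0]]
ft_force: [-0.9, -0.4, -0.1]
grip_width: 13.7
```

```bash
python3 - <<'E'
from h import *
s=status.sense();im=eyes.camera("wrist"); cv2.imwrite("pics/w3.png",im);print(s['ee_pos'],s['clock'],s['grip_width'],s['ft_force'])
E
```

```text
[ 600.07784951 -229.19896087   70.25582865] 4.225 13.714433862388322 [-0.86866728 -0.36284858 -0.11203837]
```

View pics/w3.png

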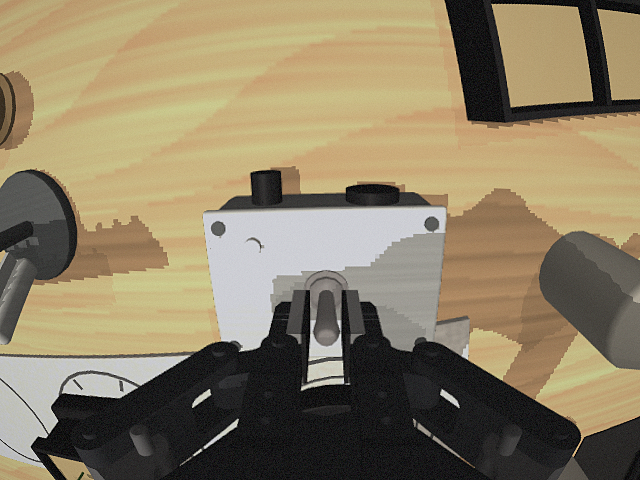

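Request:
move_arm(rows="0 0 0 0;0 0 0 0;0 0 0 0;0 0 -0.06 0;0 0 -0.12 0;-0.04 -0.03 -0.145 -10;-0.09 -0.06 -0.145 -20;-0.14 -0.09 -0.145 -30;-0.172 -0.109 -0.145 -40;-0.172 -0.109 -0.145 -50;-0.172 -0.109 -0.145 -60;-0.172 -0.109 -0.145 -70;-0.172 -0.109 -0.145 -80;-0.172 -0.109 -0.145 -90;-0.172 -0.109 -0.145 -98.8;-0.172 -0.109 -0.145 -98.8;-0.172 -0.109 -0.145 -98.8", hand=0.06)

```text
clock: 6.4
ee_pos: [433.2, -112.4, 215.4]
ee_rot: [[-0.105, 0.994, 0.0], [0.994, 0.105, -0.0], [-0.0, 0.0, -1.0]]
ft_force: [-0.5, -0.4, 0.6]
grip_width: 59.9
```

```bash
python3 - <<'E'
from h import *
np.set_printoptions(precision=1,suppress=True)
s=status.sense();im=eyes.camera("wrist"); cv2.imwrite("pics/w4.png",im);print(s['ee_pos'],s['clock'],s['grip_width'],s['ft_force'])
r=finder.masks_of("wrist","square_pot")
for a in r: print(a['conf'],a['uv'],a['mask'].sum())
t=eyes.camera("side"); cv2.imwrite("pics/s4.png",cv2.resize(t[150:350,280:500],None,fx=3,fy=3,interpolation=cv2.INTER_CUBIC))
E
```

```text
[ 433.2 -112.4  215.4] 6.4 59.91758974059147 [-0.5 -0.4  0.6]
0.66 [328.4, 114.3] 13332
0.29 [358.5, 176.1] 50622
```

View pics/w4.png

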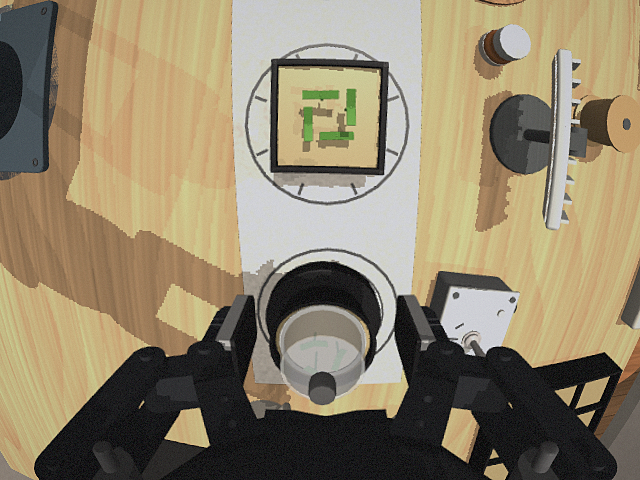

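View pics/s4.png

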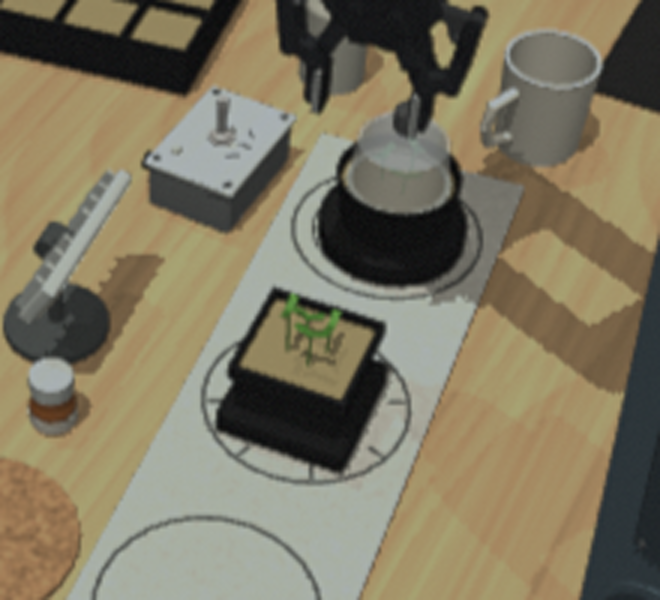

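```bash
python3 - <<'E'
from h import *
np.set_printoptions(precision=1,suppress=True)
s=status.sense()
C=np.array([wplane(p,s,76) for p in[(271,58),(388,62),(384,175),(274,173)]]);print(C,C.mean(0))
for i in range(4):
    d=C[(i+1)%4]-C[i];print(np.linalg.norm(d),(np.arctan2(d[1],d[0])%(np.pi/2)))
for p in[(247,122),(408,122),(328,44),(328,204),(232,200),(421,200),(328,300)]: print(wplane(p,s,6))
E
```

```text
[[379.4  10.3  76. ]
 [466.3  16.8  76. ]
 [474.1 -69.9  76. ]
 [390.  -77.6  76. ]] [427.5 -30.1  76. ]
87.18408335160922 0.07548546523578692
87.11483976390572 0.08909470273952924
84.43056564134264 0.09061770098513211
88.47251065872534 0.12013239859598102
[351.3 -41.7   6. ]
[502.5 -25.2   6. ]
[419.4  39.2   6. ]
[ 436.1 -113.6    6. ]
[ 341.4 -119.1    6. ]
[526.9 -98.9   6. ]
[ 447.5 -217.1    6. ]
```

```bash
python3 - <<'E'
from h import *
np.set_printoptions(precision=1,suppress=True)
s=status.sense()
im=cv2.imread("pics/w4.png").astype(int)
g=(im[...,1]>im[...,2]+25)&(im[...,1]>im[...,0]+25); g[240:]=0
ys,xs=np.nonzero(g);print(xs.min(),xs.max(),ys.min(),ys.max(),len(xs))
n,l,st,c=cv2.connectedComponentsWithStats(g.astype('uint8'))
for i in range(1,n):
    if st[i,4]>40: print(st[i],[wplane(c[i],s,z)[:2] for z in(85,105)])
top=cv2.imread("pics/top0.png").astype(int)
g=(top[...,1]>top[...,2]+25)&(top[...,1]>top[...,0]+25); g[:265]=0;g[320:]=0;g[:,:320]=0;g[:,380:]=0
ys,xs=np.nonzero(g);print(xs.min(),xs.max(),ys.min(),ys.max(),len(xs))
for z in(85,105):print(plane("top",(xs.max()+.5,ys.mean()),z),plane("top",(xs.min()-.5,ys.mean()),z),plane("top",(xs.mean(),ys.min()),z),plane("top",(xs.mean(),ys.max()),z))
E
```

```text
302 355 89 140 1162
[346  89  10  36 322] [array([442. , -21.6]), array([440.8, -22.4])]
[302  90  37  10 295] [array([419.1, -15.2]), array([419.5, -16.5])]
[304 107   9  34 273] [array([412.3, -37.3]), array([413.2, -37.1])]
[320 132  34   8 272] [array([434.1, -43.9]), array([433.4, -43.1])]
340 352 284 296 56
[426.1 -47.5  85. ] [427.  -11.8  85. ] [443.1 -30.   85. ] [410.3 -29.   85. ]
[425.5 -46.5 105. ] [426.4 -11.2 105. ] [442.3 -29.2 105. ] [409.9 -28.2 105. ]
```

```bash
python3 - <<'E'
from h import *
np.set_printoptions(precision=1,suppress=True)
s=dict(ee_pos=np.zeros(3),ee_rot=np.eye(3))
for x in(30,34,38,42.5):
    for z in(-73,-60,-85,-100): print(x,z,wproj([x,0,z],s),wproj([x,25,z],s))
for x in(11,):
    for y in(30,35,42.7): 
      for z in(0,-5,-13,-40): print(x,y,z,wproj([x,y,z],s))
E
```

```text
30 -73 [324.6 350.7] [432.6 347.6]
30 -60 [324.7 321.3] [420.3 319.6]
30 -85 [324.5 385. ] [446.4 380. ]
30 -100 [324.3 441.4] [467.7 431.9]
34 -73 [324.6 336.1] [435.  333.3]
34 -60 [324.7 307.8] [422.  306.2]
34 -85 [324.5 369.6] [449.7 364.9]
34 -100 [324.3 425.8] [472.9 416.4]
38 -73 [324.6 320.6] [437.3 318.2]
38 -60 [324.7 293.6] [423.7 292.4]
38 -85 [324.5 353.2] [453.  348.8]
38 -100 [324.3 408.7] [478.2 399.4]
42.5 -73 [324.6 302.4] [440.  300.4]
42.5 -60 [324.8 277.1] [425.6 276.2]
42.5 -85 [324.5 333.3] [456.8 329.4]
42.5 -100 [324.3 387.5] [484.4 378.6]
11 30 0 [395.  286.2]
11 30 -5 [397.  291.3]
11 30 -13 [400.5 300.2]
11 30 -40 [414.9 337.4]
11 35 0 [406.3 286. ]
11 35 -5 [408.7 291.1]
11 35 -13 [412.7 299.9]
11 35 -40 [429.2 336.8]
11 42.7 0 [423.5 285.6]
11 42.7 -5 [426.3 290.7]
11 42.7 -13 [431.1 299.4]
11 42.7 -40 [450.6 335.6]
```

```bash
python3 - <<'E'
import cv2
im=cv2.imread("pics/w4.png"); cv2.imwrite("pics/w4z.png",cv2.resize(im[270:430,370:520],None,fx=4.5,fy=3.7,interpolation=cv2.INTER_CUBIC))
E
```

```text
(no output)
```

View pics/w4z.png

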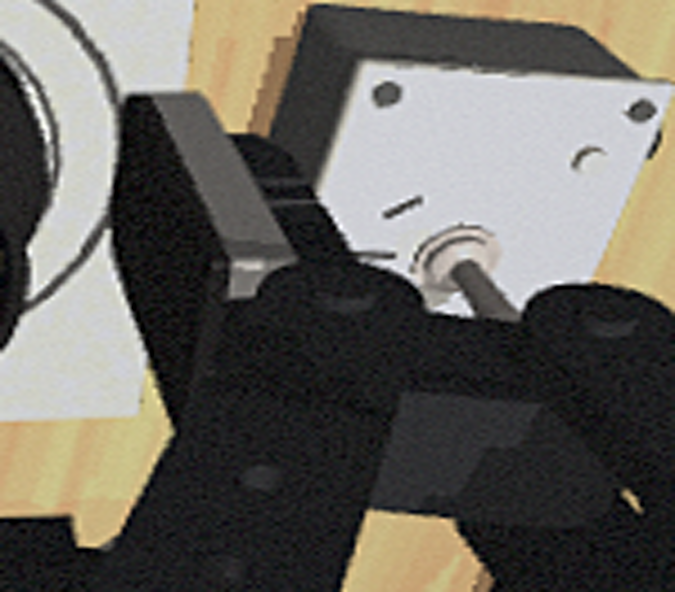

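Request:
move_arm(rows="0 0.003 0.06 0;0 0.003 0.12 0;0 0.003 0.17 0;0 0.003 0.2 0;0 0.003 0.207 0;0.008 0.003 0.207 0;0.016 0.003 0.207 0;0.022 0.003 0.207 0;0.03 0.003 0.207 0;0.042 0.003 0.207 0;0.054 0.002 0.207 0;0.066 0.002 0.207 0")

```text
clock: 8.05
ee_pos: [429.6, -47.2, 9.4]
ee_rot: [[-0.109, 0.994, 0.004], [0.994, 0.109, -0.002], [-0.003, 0.003, -1.0]]
ft_force: [-0.0, -4.9, 4.0]
grip_width: 60.0
```

```bash
python3 - <<'E'
from h import *
s=status.sense();im=eyes.camera("wrist"); cv2.imwrite("pics/w5.png",im);print(s['ee_pos'],s['clock'],s['grip_width'],s['ft_force'])
t=eyes.camera("side"); cv2.imwrite("pics/s5.png",cv2.resize(t[150:400,240:500],None,fx=2.3,fy=2.3,interpolation=cv2.INTER_CUBIC))
E
```

```text
[429.6469955  -47.21039396   9.43948187] 8.05 60.007851104651635 [-0.04053064 -4.86009546  4.0319562 ]
```

View pics/w5.png

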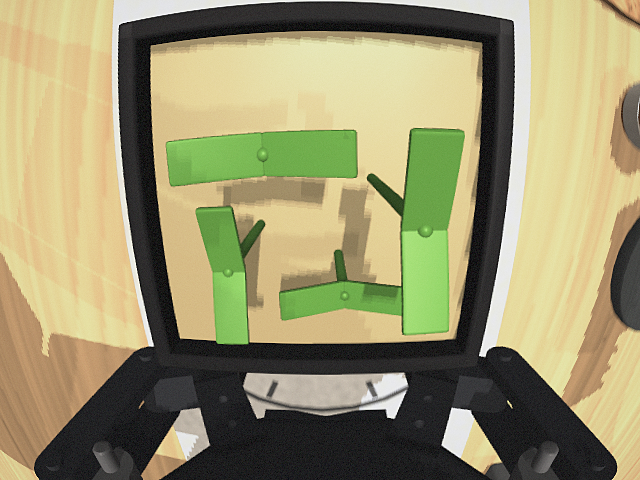

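View pics/s5.png

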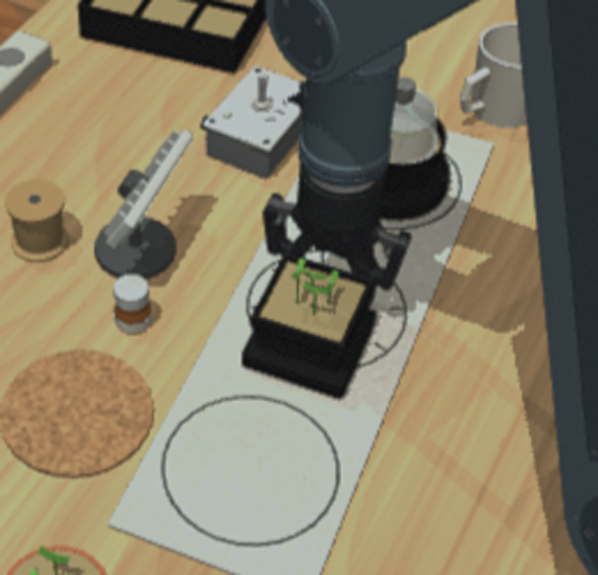

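```bash
python3 - <<'E'
from h import *
np.set_printoptions(precision=1,suppress=True)
s=status.sense()
C=np.array([wplane(p,s,76) for p in[(120,25),(517,22),(472,370),(160,368)]]);print(C,C.mean(0))
Re=np.array(s['ee_rot']);print((C-s['ee_pos'])@Re)
E
```

```text
[[372.1  52.7  76. ]
 [458.3  62.3  76. ]
 [465.9 -24.3  76. ]
 [381.5 -33.6  76. ]] [419.5  14.3  76. ]
[[104.  -45.  -67.2]
 [104.1  41.7 -67.1]
 [ 17.2  39.8 -67. ]
 [ 17.2 -45.1 -67.1]]
```

Request:
move_arm(rows="0.012 0 0 0;0.024 0 0 0;0.037 0 0 0;0.05 0 0 0;0.063 0 0 0;0.076 0 0 0;0.089 0 0 0;0.102 0 0 0;0.114 0 0 0;0.124 0 0 0;0.132 0 0 0;0.139 0 0 0;0.142 0 0 0;0.142 0 0 0")

```text
clock: 9.9
ee_pos: [413.1, 94.5, 8.6]
ee_rot: [[-0.109, 0.994, 0.001], [0.994, 0.109, -0.0], [-0.0, 0.001, -1.0]]
ft_force: [1.7, -2.8, 1.9]
grip_width: 60.3
```

```bash
python3 - <<'E'
from h import *
s=status.sense();im=eyes.camera("wrist"); cv2.imwrite("pics/w6.png",im);print(s['ee_pos'],s['clock'],s['grip_width'],s['ft_force'])
t=eyes.camera("side"); cv2.imwrite("pics/s6.png",cv2.resize(t[250:450,240:460],None,fx=2.7,fy=2.7,interpolation=cv2.INTER_CUBIC))
E
```

```text
[413.11804621  94.48880487   8.60677136] 9.9 60.25647003236093 [ 1.65200874 -2.8185466   1.90259507]
```

View pics/w6.png

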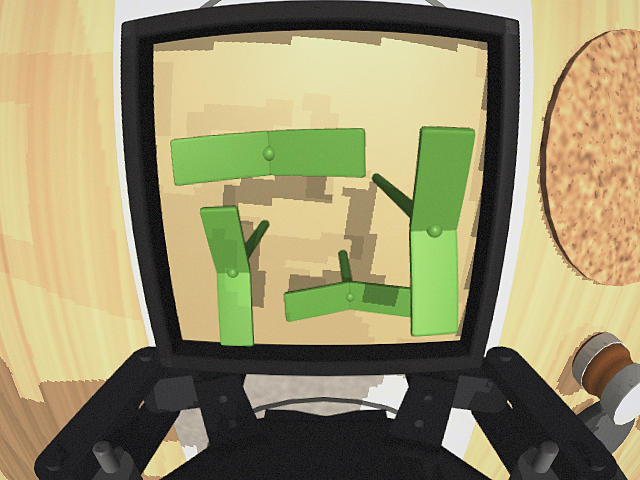

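View pics/s6.png

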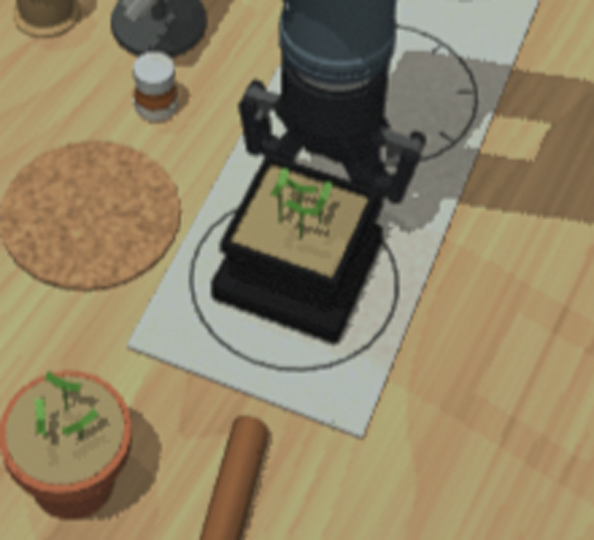

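```bash
python3 - <<'E'
from h import *
np.set_printoptions(precision=1,suppress=True)
s=status.sense()
C=np.array([wplane(p,s,76) for p in[(122,25),(521,21),(476,370),(162,368)]]);print(C,C.mean(0))
P=np.array([wplane(p,s,6) for p in[(205,7),(230,1),(425,1),(445,7),(325,398),(262,410),(390,410),(300,400),(350,400)]])[:,:2]
A=np.c_[2*P,np.ones(len(P))];x=np.linalg.lstsq(A,(P**2).sum(1),rcond=None)[0];print(x[:2],np.sqrt(x[2]+x[0]**2+x[1]**2)); print(P)
S=lambda p:np.array([240+(p[0]+.5)/2.7-.5,250+(p[1]+.5)/2.7-.5])
for p in[(190,272),(398,285),(292,369),(240,200)]:print(plane("side",S(p),6))
c=[plane("side",S(p),30) for p in[(213,282),(334,330),(380,230)]];print(c,(c[0]+c[2])/2)
E
```

```text
[[357.7 192.8  76. ]
 [443.8 202.8  76. ]
 [451.5 116.3  76. ]
 [367.  107.2  76. ]] [405.  154.8  76. ]
[409.4 132.2] 100.43829408982964
[[351.7 216.6]
 [361.9 219.1]
 [437.8 227.6]
 [446.2 226.9]
 [418.9  40. ]
 [386.5  26.1]
 [454.6  33.5]
 [406.2  36.9]
 [432.   39.8]]
[474.8 194.9   6. ]
[335.5 128.4   6. ]
[370.5 229.3   6. ]
[475.  118.4   6. ]
[array([447.1, 207.9,  30. ]), array([353.2, 200.2,  30. ]), array([362.3, 106.8,  30. ])] [404.7 157.3  30. ]
```

Request:
move_arm(rows="0.003 0 0 0;0.006 0 0 0;0.0075 0 0 0;0.0075 0 0 0;0 0 0 0;-0.02 0 -0.03 0;-0.05 0 -0.09 0;-0.06 0 -0.15 0;-0.06 0 -0.19 0;-0.06 0 -0.207 0")

```text
clock: 11.25
ee_pos: [419.9, 34.7, 217.8]
ee_rot: [[-0.108, 0.994, 0.004], [0.994, 0.108, 0.0], [-0.0, 0.004, -1.0]]
ft_force: [0.6, -0.2, -0.8]
grip_width: 59.9
```

```bash
python3 - <<'E'
from h import *
np.set_printoptions(precision=1,suppress=True)
s=status.sense();im=eyes.camera("wrist"); cv2.imwrite("pics/w7.png",im);print(s['ee_pos'],s['clock'],s['grip_width'],s['ft_force'])
t=eyes.camera("top"); cv2.imwrite("pics/t7.png",cv2.resize(t[220:345,230:500],None,fx=2.9,fy=2.9,interpolation=cv2.INTER_CUBIC))
E
```

```text
[419.9  34.7 217.8] 11.25 59.859919821846226 [ 0.6 -0.2 -0.8]
```

View pics/w7.png

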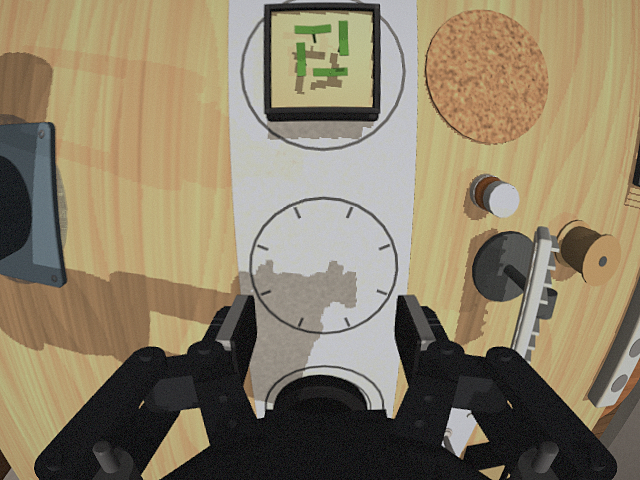

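View pics/t7.png

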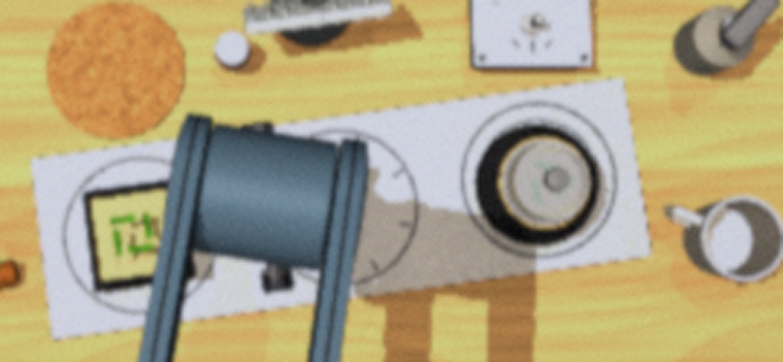

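```bash
python3 - <<'E'
from h import *
np.set_printoptions(precision=1,suppress=True)
s=status.sense()
def circ(P):
    P=P[:,:2];A=np.c_[2*P,np.ones(len(P))];x=np.linalg.lstsq(A,(P**2).sum(1),rcond=None)[0];return x[:2],np.sqrt(x[2]+x[0]**2+x[1]**2)
print(circ(np.array([wplane(p,s,6) for p in[(241,70),(404,70),(323,150),(263,122),(388,116),(253,37),(393,37)]])))
print(circ(np.array([wplane(p,s,6) for p in[(249,265),(397,265),(323,198),(323,333),(272,216),(375,216),(378,312)]])))
print(circ(np.array([wplane(p,s,6) for p in[(426,70),(549,76),(488,9),(488,143),(440,115)]])))
C=np.array([wplane(p,s,76) for p in[(264,3),(381,4),(379,109),(267,111)]]);print(C,C.mean(0))
C=np.array([wplane(p,s,30) for p in[(266,121),(379,119)]]);print(C,C.mean(0)+50*np.array([-.1,.995,0]))
E
```

```text
(array([404.6, 160.4]), np.float64(75.31648869304513))
(array([426.5, -37.2]), np.float64(77.12880664782031))
(array([570.7, 185.2]), np.float64(70.36699191166402))
[[355.6 201.9  76. ]
 [443.6 210.5  76. ]
 [451.  127.1  76. ]
 [367.4 116.5  76. ]] [404.4 164.   76. ]
[[360.3 108.   30. ]
 [458.6 120.4  30. ]] [404.4 164.   30. ]
```

Request:
move_arm(rows="-0.06 -0.001 0 0;-0.12 -0.002 0 0;-0.18 -0.004 0.01 0;-0.235 -0.005 0.02 0;-0.265 -0.006 0.03 0;-0.265 -0.006 0.03 0;-0.265 -0.006 0.03 0")

```text
clock: 12.22
ee_pos: [441.1, -228.0, 184.1]
ee_rot: [[-0.108, 0.994, -0.002], [0.994, 0.108, 0.003], [0.003, -0.002, -1.0]]
ft_force: [-0.2, 0.3, -0.1]
grip_width: 59.9
```

```bash
python3 - <<'E'
from h import *
np.set_printoptions(precision=1,suppress=True)
s=status.sense();im=eyes.camera("wrist"); cv2.imwrite("pics/w8.png",im);print(s['ee_pos'],s['clock'],s['grip_width'],s['ft_force'])
for r in finder.spot_in("wrist","cloche_knob")[:2]:print(r)
print(wproj([442.5,-229,132],s),wproj([442.5,-229,142],s))
E
```

```text
[ 441.1 -228.   184.1] 12.225 59.90354505427869 [-0.2  0.3 -0.1]
{'uv': [325.4, 241.0], 'conf': 0.62}
[327.4 266.3] [327.5 273.4]
```

View pics/w8.png

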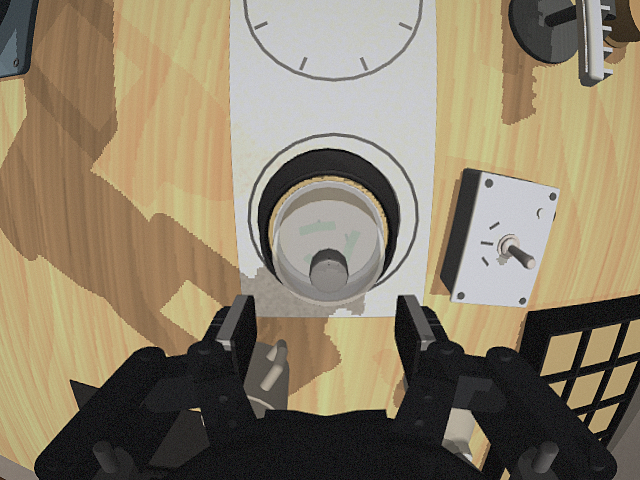

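```bash
python3 - <<'E'
from h import *
np.set_printoptions(precision=1,suppress=True)
im=cv2.imread("pics/w8.png"); cv2.imwrite("pics/w8z.png",cv2.resize(im[230:310,280:380],None,fx=7,fy=7,interpolation=cv2.INTER_CUBIC))
s=status.sense()
T=lambda p:np.array([230+(p[0]+.5)/2.6-.5,200+(p[1]+.5)/2.6-.5])
S=lambda p:np.array([230+(p[0]+.5)/2.6-.5,170+(p[1]+.5)/2.6-.5])
print(wplane((329,269),s,132),tri([ray("top",T((498,212))),ray("side",S((484,48))),wray((329,269),s)]))
print(wplane((329,142),s,6))
E
```

```text
[ 444.3 -230.8  132. ] (array([ 443.1, -228.8,  136.3]), [np.float64(0.41613052957995156), np.float64(1.0394925695100967), np.float64(0.9750608420573624)])
[ 438.2 -167.3    6. ]
```

View pics/w8z.png

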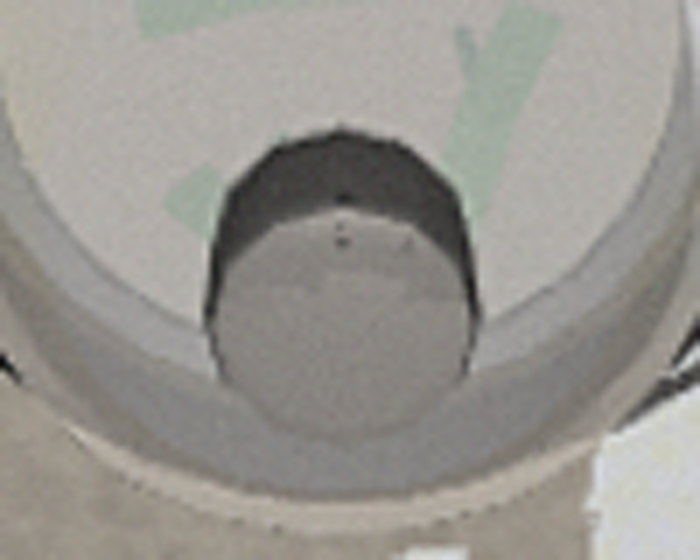

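Request:
move_arm(rows="-0.002 0.0024 0.03 0;-0.002 0.0024 0.055 0;-0.002 0.0024 0.062 0;-0.002 0.0024 0.062 0;-0.002 0.0024 0.062 0")

```text
clock: 12.95
ee_pos: [445.2, -231.0, 124.5]
ee_rot: [[-0.109, 0.994, 0.002], [0.994, 0.109, -0.001], [-0.001, 0.001, -1.0]]
ft_force: [-0.1, -0.5, -0.0]
grip_width: 59.8
```

Request:
move_arm(rows="0 0 0 0;0 0 0 0;0 0 0 0;0 0 0 0;0 0 0 0;0 0 0 0", hand=0.01, squeeze=30)

```text
clock: 13.7
ee_pos: [444.6, -231.1, 123.6]
ee_rot: [[-0.108, 0.994, 0.0], [0.994, 0.108, -0.0], [-0.0, 0.0, -1.0]]
ft_force: [-1.8, -0.5, 5.1]
grip_width: 20.6
```

```bash
python3 - <<'E'
from h import *
np.set_printoptions(precision=1,suppress=True)
s=status.sense();im=eyes.camera("wrist"); cv2.imwrite("pics/w9.png",im);print(s['ee_pos'],s['clock'],s['grip_width'],s['ft_force'])
t=eyes.camera("side"); cv2.imwrite("pics/s9.png",cv2.resize(t[130:300,330:500],None,fx=3.4,fy=3.4,interpolation=cv2.INTER_CUBIC))
E
```

```text
[ 444.6 -231.1  123.6] 13.7 20.611227676833014 [-1.8 -0.5  5.1]
```

View pics/w9.png

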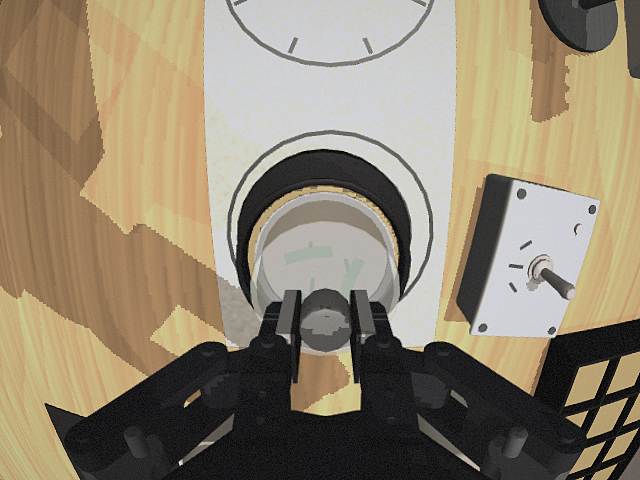

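View pics/s9.png

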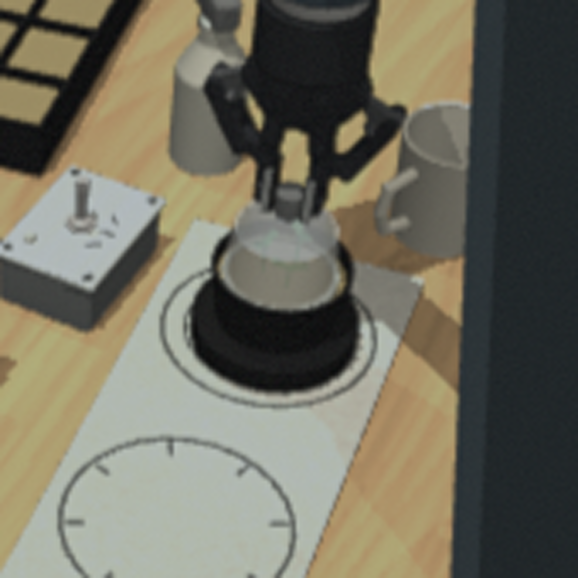

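Request:
move_arm(rows="0 0 -0.01 0;0 0 -0.025 0;0 0 -0.045 0;0 0 -0.07 0;0.02 0.008 -0.085 0;0.06 0.025 -0.085 0;0.11 0.046 -0.085 0;0.16 0.067 -0.085 0;0.21 0.088 -0.085 0;0.26 0.11 -0.085 0;0.31 0.13 -0.085 0;0.355 0.15 -0.085 0;0.385 0.162 -0.085 0;0.401 0.169 -0.085 0;0.401 0.169 -0.085 0;0.401 0.169 -0.085 0")

```text
clock: 15.8
ee_pos: [568.9, 184.9, 208.4]
ee_rot: [[-0.107, 0.994, -0.0], [0.994, 0.107, -0.001], [-0.001, -0.0, -1.0]]
ft_force: [0.1, 0.4, -2.0]
grip_width: 20.7
```

```bash
python3 - <<'E'
from h import *
np.set_printoptions(precision=1,suppress=True)
s=status.sense();im=eyes.camera("wrist"); cv2.imwrite("pics/w10.png",im);print(s['ee_pos'],s['clock'],s['grip_width'],s['ft_force'])
t=eyes.camera("side"); cv2.imwrite("pics/s10.png",cv2.resize(t[130:420,200:500],None,fx=2,fy=2,interpolation=cv2.INTER_CUBIC))
E
```

```text
[568.9 184.9 208.4] 15.8 20.714408025120253 [ 0.1  0.4 -2. ]
```

View pics/w10.png

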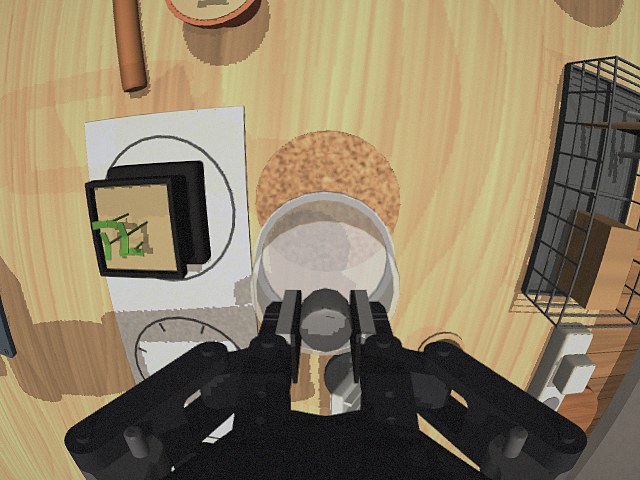

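View pics/s10.png

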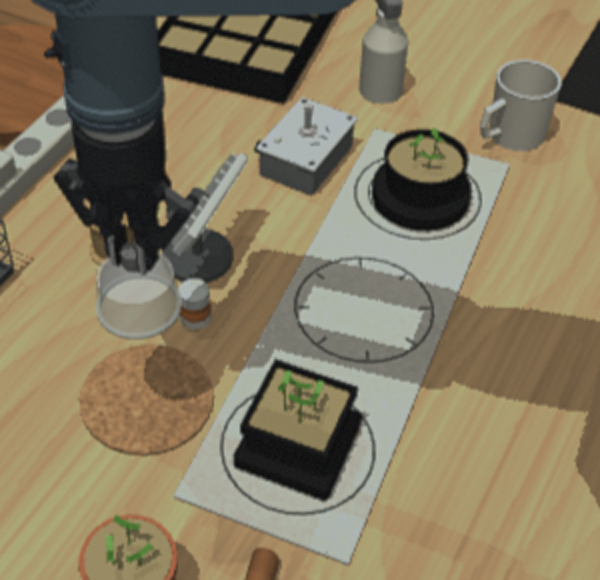

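Request:
move_arm(rows="0 0 0.04 0;0 0 0.08 0;0 0 0.115 0;0 0 0.13 0;0 0 0.136 0;0 0 0.139 0;0 0 0.141 0;0 0 0.142 0")

```text
clock: 16.9
ee_pos: [569.6, 186.2, 67.1]
ee_rot: [[-0.108, 0.994, 0.001], [0.994, 0.108, 0.0], [0.0, 0.002, -1.0]]
ft_force: [0.0, 0.2, -1.0]
grip_width: 20.8
```

Request:
move_arm(rows="0 0 0.001 0;0 0 0.002 0;0 0 0.002 0")

```text
clock: 17.27
ee_pos: [569.2, 186.2, 65.6]
ee_rot: [[-0.108, 0.994, 0.001], [0.994, 0.108, 0.0], [-0.0, 0.001, -1.0]]
ft_force: [-3.0, -1.9, 7.3]
grip_width: 20.4
```

Request:
move_arm(rows="0 0 -0.001 0;0 0 -0.001 0;0 0 -0.001 0;0 0 -0.001 0;0 0 -0.02 0;0 0 -0.07 0;0 0 -0.12 0;0 0 -0.145 0;0 0 -0.145 0", hand=0.06)

```text
clock: 18.4
ee_pos: [570.5, 186.3, 211.8]
ee_rot: [[-0.108, 0.994, 0.005], [0.994, 0.108, 0.001], [0.0, 0.005, -1.0]]
ft_force: [-0.1, -0.6, 0.6]
grip_width: 59.9
```

```bash
python3 - <<'E'
from h import *
np.set_printoptions(precision=1,suppress=True)
s=status.sense();im=eyes.camera("wrist"); cv2.imwrite("pics/w11.png",im);print(s['ee_pos'],s['clock'],s['grip_width'],s['ft_force'])
t=eyes.camera("side"); cv2.imwrite("pics/s11.png",cv2.resize(t[130:420,200:500],None,fx=2,fy=2,interpolation=cv2.INTER_CUBIC))
t=eyes.camera("top"); cv2.imwrite("pics/t11.png",cv2.resize(t[220:345,230:500],None,fx=2.9,fy=2.9,interpolation=cv2.INTER_CUBIC))
E
```

```text
[570.5 186.3 211.8] 18.4 59.86301772870819 [-0.1 -0.6  0.6]
```

View pics/s11.png

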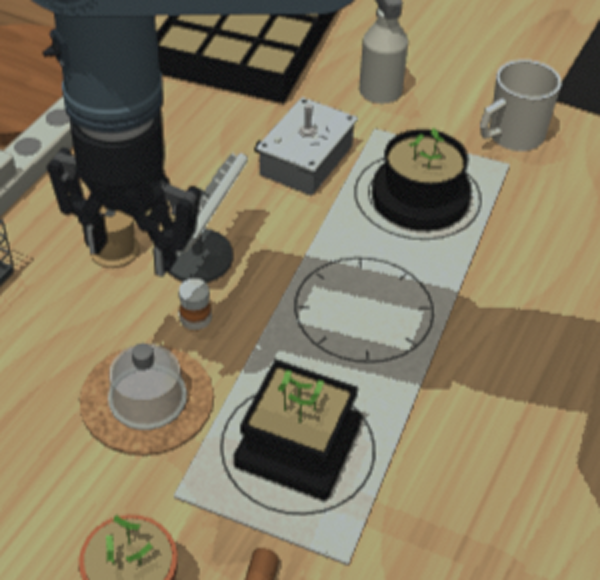

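View pics/t11.png

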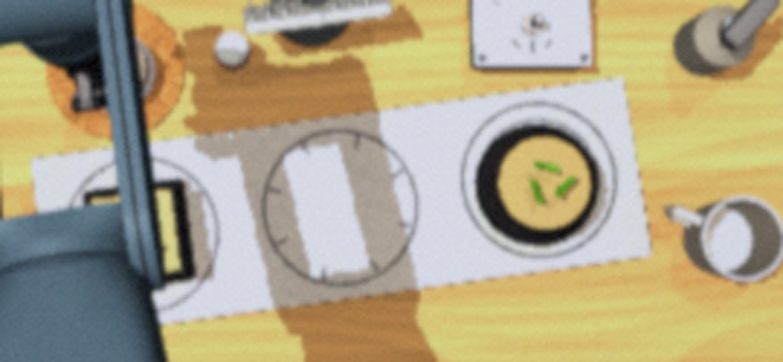

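View pics/w11.png

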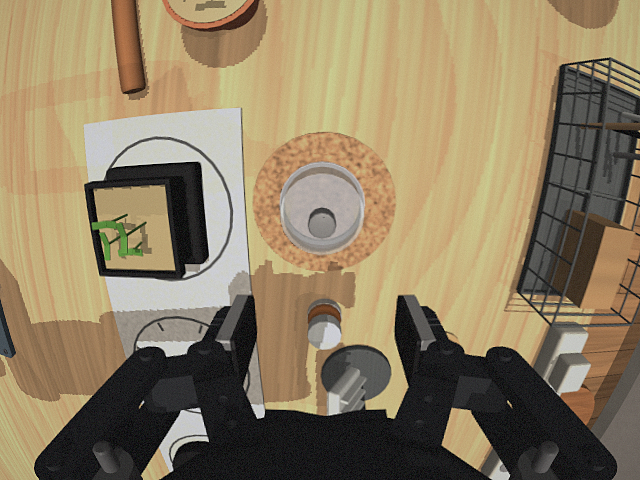

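Request:
move_arm(rows="-0.055 -0.019 0 0;-0.11 -0.038 0 0;-0.165 -0.057 0 0;-0.22 -0.076 0 0;-0.275 -0.095 0 0;-0.33 -0.114 0 0;-0.385 -0.133 0 0;-0.43 -0.149 0 0;-0.468 -0.162 0 0;-0.488 -0.169 0 0;-0.488 -0.169 0 0;-0.488 -0.169 0 0")

```text
clock: 20.05
ee_pos: [454.0, -315.8, 208.8]
ee_rot: [[-0.109, 0.994, -0.001], [0.994, 0.109, 0.002], [0.002, -0.001, -1.0]]
ft_force: [-0.8, 0.4, -0.2]
grip_width: 59.8
```

```bash
python3 - <<'E'
from h import *
np.set_printoptions(precision=1,suppress=True)
s=status.sense();im=eyes.camera("wrist"); cv2.imwrite("pics/w12.png",im);print(s['ee_pos'],s['clock'],s['grip_width'],s['ft_force'])
r=finder.masks_of("wrist","round_pot")
for a in r: print(a['conf'],a['uv'],a['mask'].sum())
E
```

```text
[ 454.  -315.8  208.8] 20.05 59.818421333133855 [-0.8  0.4 -0.2]
0.61 [326.3, 113.4] 14738
```

View pics/w12.png

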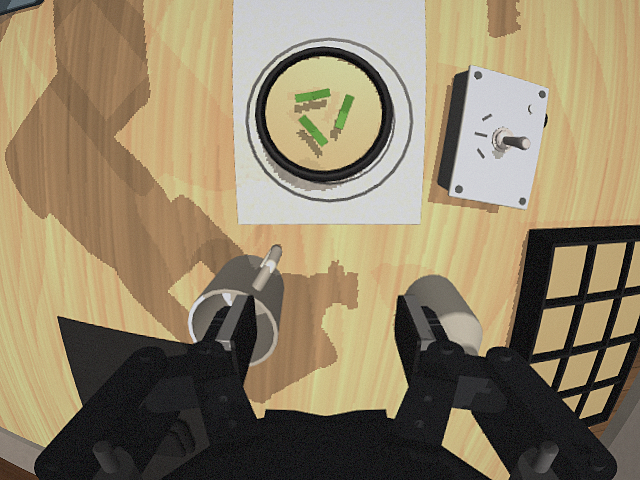

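```bash
python3 - <<'E'
from h import *
np.set_printoptions(precision=1,suppress=True)
s=status.sense()
def circ(P):
    P=P[:,:2];A=np.c_[2*P,np.ones(len(P))];x=np.linalg.lstsq(A,(P**2).sum(1),rcond=None)[0];return x[:2],np.sqrt(x[2]+x[0]**2+x[1]**2)
print("rim",circ(np.array([wplane(p,s,76) for p in[(256,115),(394,115),(325,47),(325,184)]])))
print("ring",circ(np.array([wplane(p,s,6) for p in[(247,120),(412,120),(330,39),(330,201)]])))
print("handle",wplane((275,245),s,70),wplane((258,285),s,20)); print("mugrim",circ(np.array([wplane(p,s,90) for p in[(189,325),(278,325),(233,292),(233,366)]])))
print("mister",wplane((410,280),s,100),wplane((440,275),s,0))
print("board end",wplane((330,223),s,6))
im=cv2.imread("pics/w12.png").astype(int)
g=(im[...,1]>im[...,2]+25)&(im[...,1]>im[...,0]+25); g[240:]=0
ys,xs=np.nonzero(g);
for i in(ys.argmax(),ys.argmin(),xs.argmin(),xs.argmax()): print(wplane((xs[i],ys[i]),s,105))
E
```

```text
rim (array([ 445. , -233.4]), np.float64(51.08224585439702))
ring (array([ 449.6, -236.3]), np.float64(76.58141361781148))
handle [ 416.2 -339.1   70. ] [ 396.5 -401.4   20. ]
mugrim (array([ 386.9, -413.4]), np.float64(38.82087035409845))
mister [ 522.2 -345.   100. ] [ 584.7 -379.3    0. ]
board end [ 461.  -333.9    6. ]
[ 444.7 -253.6  105. ]
[ 444.4 -215.5  105. ]
[ 424.2 -222.3  105. ]
[ 461.8 -219.4  105. ]
```

Request:
move_arm(rows="0.011 0 0.05 0;0.011 0 0.1 0;0.011 0 0.15 0;0.011 0 0.185 0;0.011 0 0.201 0;0.011 0 0.201 0;0.016 0 0.201 0;0.021 0 0.201 0;0.029 0 0.201 0;0.04 0 0.201 0;0.052 0.0005 0.201 0;0.064 0.0008 0.201 0;0.076 0.001 0.201 0;0.086 0.001 0.201 0;0.09 0.001 0.201 0")

```text
clock: 22.02
ee_pos: [446.3, -228.4, 9.4]
ee_rot: [[-0.109, 0.994, 0.003], [0.994, 0.109, -0.003], [-0.003, 0.002, -1.0]]
ft_force: [0.4, -6.1, 2.5]
grip_width: 59.9
```

```bash
python3 - <<'E'
from h import *
np.set_printoptions(precision=1,suppress=True)
s=status.sense();im=eyes.camera("wrist"); cv2.imwrite("pics/w13.png",im);print(s['ee_pos'],s['clock'],s['grip_width'],s['ft_force'])
t=eyes.camera("side"); cv2.imwrite("pics/s13.png",cv2.resize(t[130:420,200:500],None,fx=2,fy=2,interpolation=cv2.INTER_CUBIC))
E
```

```text
[ 446.3 -228.4    9.4] 22.025 59.85844523173624 [ 0.4 -6.1  2.5]
```

View pics/s13.png

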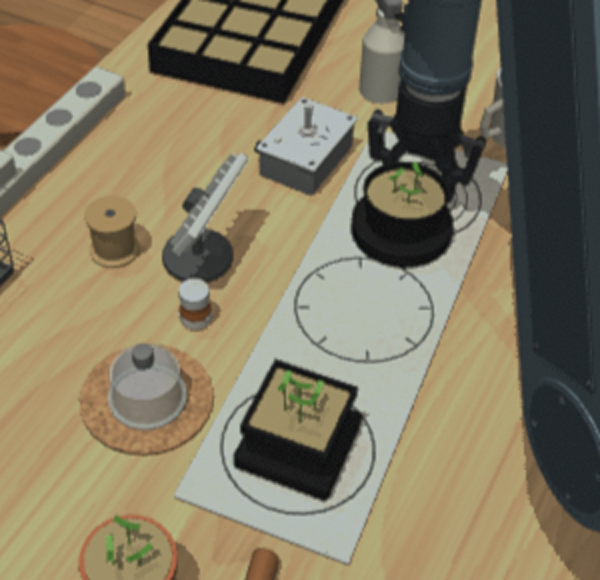

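View pics/w13.png

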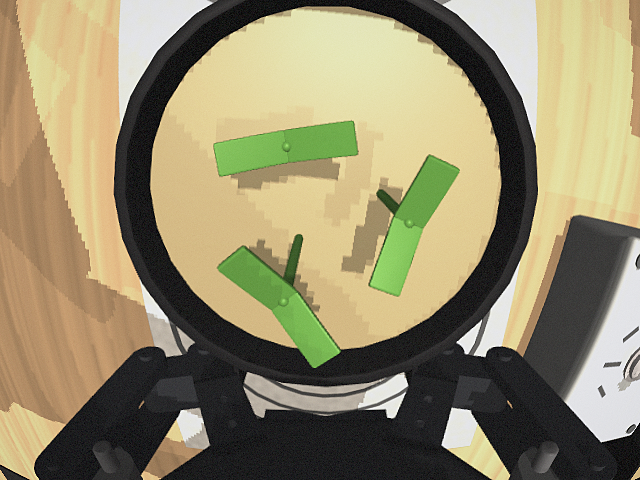

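```bash
python3 - <<'E'
from h import *
np.set_printoptions(precision=1,suppress=True)
s=status.sense()
def circ(P):
    P=P[:,:2];A=np.c_[2*P,np.ones(len(P))];x=np.linalg.lstsq(A,(P**2).sum(1),rcond=None)[0];return x[:2],np.sqrt(x[2]+x[0]**2+x[1]**2)
c,r=circ(np.array([wplane(p,s,76) for p in[(115,180),(538,180),(325,384),(177,45),(475,45),(150,300),(500,300)]]));print(c,r)
Re=np.array(s['ee_rot']);print(Re.T@(np.array([*c,76])-s['ee_pos']), Re.T@np.array([426.5-c[0],-36.8-c[1],0]))
E
```

```text
[ 439.6 -167.1] 48.17093407279836
[ 61.2   0.3 -66.9] [131.    1.1  -0.3]
```

Request:
move_arm(rows="0.01 0 0 0;0.022 0 0 0;0.034 0 0 0;0.046 0 0 0;0.058 0 0 0;0.07 0 0 0;0.082 0 0 0;0.093 0.0005 0 0;0.103 0.0005 0 0;0.112 0.0005 0 0;0.119 0.0005 0 0;0.124 0.0005 0 0;0.126 0.0005 0 0;0.126 0.0005 0 0")

```text
clock: 23.88
ee_pos: [432.9, -103.1, 8.9]
ee_rot: [[-0.108, 0.994, 0.002], [0.994, 0.108, -0.001], [-0.002, 0.002, -1.0]]
ft_force: [1.6, -5.1, 5.2]
grip_width: 59.9
```

```bash
python3 - <<'E'
from h import *
np.set_printoptions(precision=1,suppress=True)
s=status.sense();im=eyes.camera("wrist"); cv2.imwrite("pics/w14.png",im);print(s['ee_pos'],s['clock'],s['grip_width'],s['ft_force'])
t=eyes.camera("side"); cv2.imwrite("pics/s14.png",cv2.resize(t[200:360,300:480],None,fx=3.6,fy=3.6,interpolation=cv2.INTER_CUBIC))
E
```

```text
[ 432.9 -103.1    8.9] 23.875 59.87722123117721 [ 1.6 -5.1  5.2]
```

View pics/s14.png

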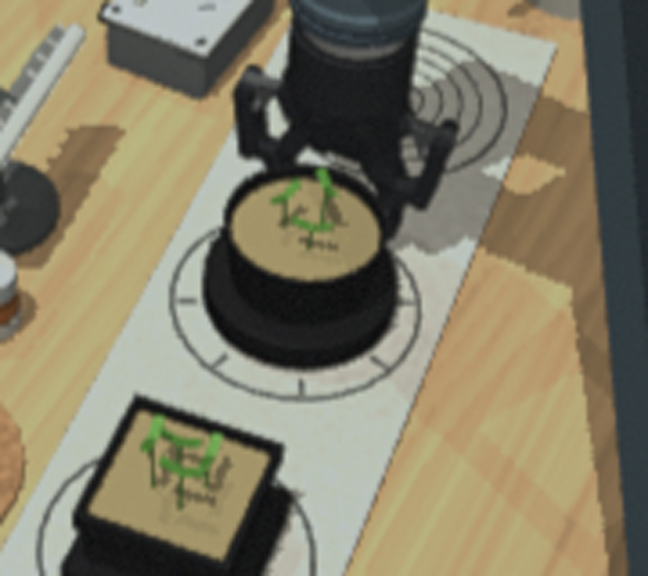

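View pics/w14.png

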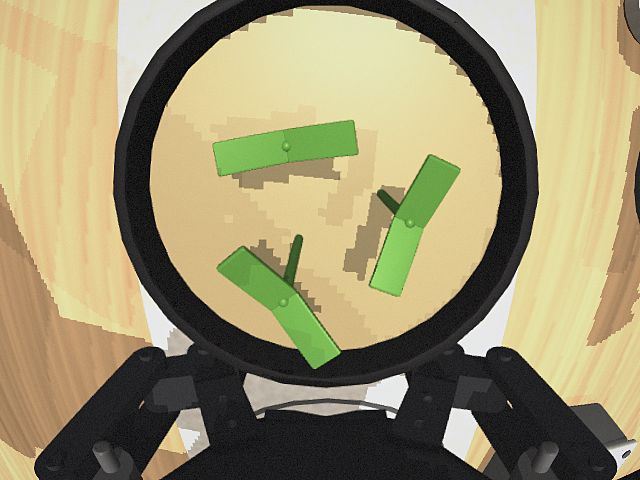

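Request:
move_arm(rows="0.002 0 0 0;0.004 0 0 0;0.005 0 0 0;0.005 0 0 0;-0.005 0 0 0;-0.03 0 -0.01 0;-0.06 0 -0.06 0;-0.07 0 -0.12 0;-0.07 0 -0.18 0;-0.07 0 -0.205 0;-0.07 0 -0.205 0")

```text
clock: 25.35
ee_pos: [440.0, -172.3, 214.7]
ee_rot: [[-0.108, 0.994, 0.002], [0.994, 0.108, -0.001], [-0.001, 0.002, -1.0]]
ft_force: [0.3, 0.1, -0.4]
grip_width: 59.9
```

```bash
python3 - <<'E'
from h import *
np.set_printoptions(precision=1,suppress=True)
s=status.sense();im=eyes.camera("wrist"); cv2.imwrite("pics/w15.png",im);print(s['ee_pos'],s['clock'],s['grip_width'],s['ft_force'])
t=eyes.camera("side"); cv2.imwrite("pics/s15.png",cv2.resize(t[130:420,200:500],None,fx=2,fy=2,interpolation=cv2.INTER_CUBIC))
E
```

```text
[ 440.  -172.3  214.7] 25.35 59.878000592884106 [ 0.3  0.1 -0.4]
```

View pics/w15.png

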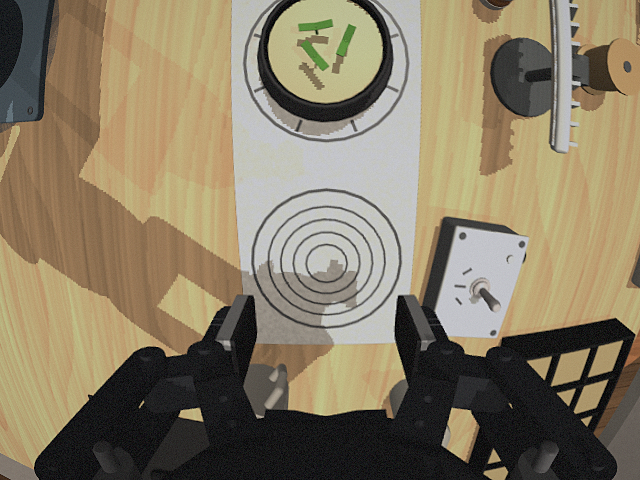

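View pics/s15.png

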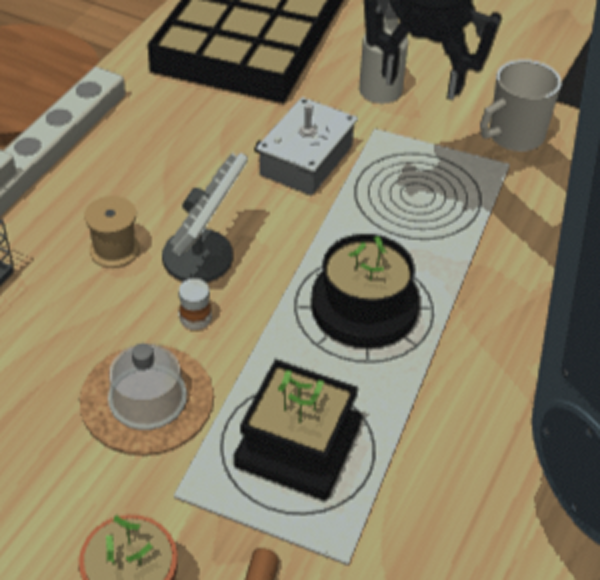

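Request:
move_arm(rows="-0.04 -0.03 -0.02 0;-0.08 -0.062 -0.02 0;-0.12 -0.093 -0.02 0;-0.16 -0.124 -0.02 0;-0.2 -0.155 -0.02 0;-0.24 -0.187 -0.02 0;-0.27 -0.21 -0.02 0;-0.285 -0.222 -0.02 0;-0.285 -0.222 -0.02 0;-0.285 -0.222 -0.02 0")

```text
clock: 26.7
ee_pos: [250.5, -477.9, 232.7]
ee_rot: [[-0.109, 0.994, 0.0], [0.994, 0.109, 0.002], [0.002, 0.0, -1.0]]
ft_force: [0.4, 0.3, 0.8]
grip_width: 59.9
```

```bash
python3 - <<'E'
from h import *
np.set_printoptions(precision=1,suppress=True)
s=status.sense();print(s['ee_pos'],s['clock'])
t=eyes.camera("top"); cv2.imwrite("pics/t16r.png",t);cv2.imwrite("pics/t16.png",cv2.resize(t[180:345,230:500],None,fx=2.9,fy=2.9,interpolation=cv2.INTER_CUBIC))
sd=eyes.camera("side"); cv2.imwrite("pics/s16.png",sd);cv2.imwrite("pics/s16z.png",cv2.resize(sd[230:400,290:470],None,fx=4.4,fy=3.5,interpolation=cv2.INTER_CUBIC))
E
```

```text
[ 250.5 -477.9  232.7] 26.7
```

View pics/t16.png

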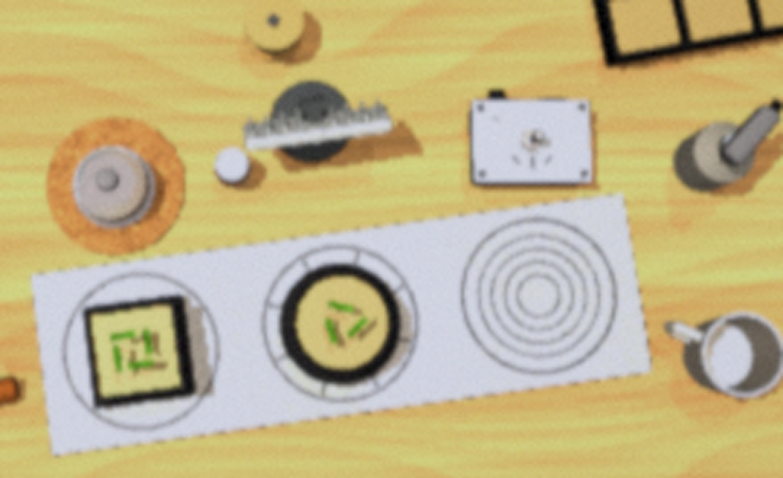

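View pics/s16z.png

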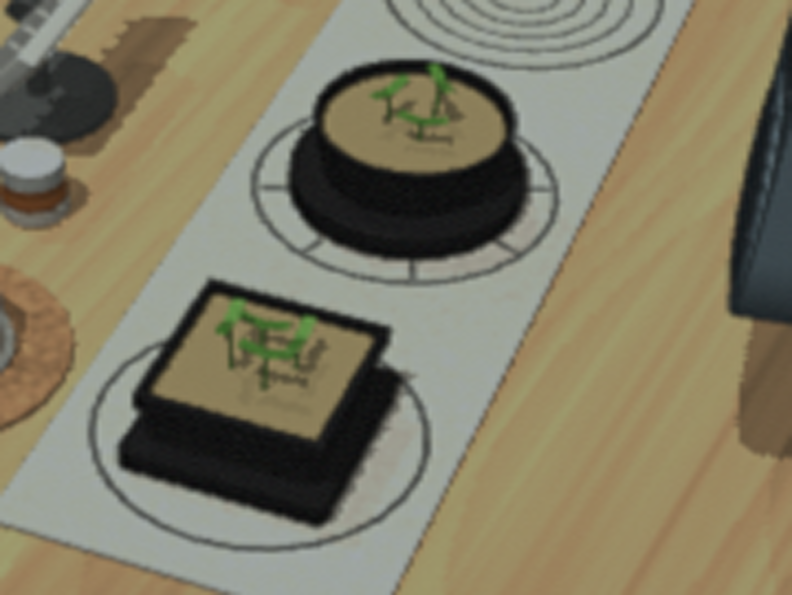

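```bash
python3 - <<'E'
from h import *
np.set_printoptions(precision=1,suppress=True)
T=lambda p:np.array([230+(p[0]+.5)/2.9-.5,180+(p[1]+.5)/2.9-.5])
S=lambda p:np.array([290+(p[0]+.5)/4.4-.5,230+(p[1]+.5)/3.5-.5])
def circ(P):
    P=np.array(P)[:,:2];A=np.c_[2*P,np.ones(len(P))];x=np.linalg.lstsq(A,(P**2).sum(1),rcond=None)[0];return x[:2],np.sqrt(x[2]+x[0]**2+x[1]**2)
print("top ring mid",circ([plane("top",T(p),6) for p in[(263,323),(417,323),(340,246),(340,401)]]))
print("top ring emp",circ([plane("top",T(p),6) for p in[(64,351),(218,351),(141,273),(141,428)]]))
print("top round",circ([plane("top",T(p),30) for p in[(280,324),(400,324),(340,263),(340,384)]]))
c=[plane("top",T(p),30) for p in[(84,308),(185,297),(194,395),(96,407)]];print("top sq",np.array(c),np.mean(c,0))
print("side ring mid",circ([plane("side",S(p),6) for p in[(251,187),(558,187),(412,283),(300,252),(516,251)]]))
print("side ring emp",circ([plane("side",S(p),6) for p in[(89,435),(430,440),(262,549),(135,345)]]))
# round base bottom arc at z=6
print("side round base",circ([plane("side",S(p),6) for p in[(297,215),(330,243),(405,261),(470,252),(515,221)]]))
c=[plane("side",S(p),6) for p in[(122,470),(318,526)]];print("side sq bottom corners z6",np.array(c))
c=[plane("side",S(p),30) for p in[(119,452),(320,505),(405,365)]];print((c[0]+c[2])/2,c)
E
```

```text
top ring mid (array([425.9, -35.5]), np.float64(76.74921357575846))
top ring emp (array([404.4, 163.1]), np.float64(76.53378097887601))
top round (array([425.1, -34.4]), np.float64(58.975405715743264))
top sq [[446.6 216.4  30. ]
 [454.8 117.   30. ]
 [359.1 110.2  30. ]
 [350.1 205.9  30. ]] [402.6 162.4  30. ]
side ring mid (array([428.9, -39.2]), np.float64(77.2944184527999))
side ring emp (array([407.2, 158.5]), np.float64(78.89775806796689))
side round base (array([427.2, -37.4]), np.float64(59.785039755841055))
side sq bottom corners z6 [[446.1 215.    6. ]
 [353.6 203.5   6. ]]
[403.1 161.2  30. ] [array([445., 219.,  30.]), array([352.9, 205.1,  30. ]), array([361.2, 103.5,  30. ])]
```

```bash
python3 - <<'E'
from h import *
print(ticket.close_job(), status.sense()['clock'])
E
```

```text
the job is handed in; nothing more can be done
the job is handed in; nothing more can be done
```

I did all four steps in the order asked and handed the job in at about 27 s of the 67 s allowed; no verdict was reported.

- **Lamp:** I closed the fingers around the bat to bring it upright. It still stands at centre in the last side view.
- **Square pot:** I pushed it along on its base into the empty ring with two fingers.
- **Cloche:** I lifted it by its knob and set it upright in the middle of the cork mat.
- **Round pot:** I then pushed it into the ring in front of the lamp. It stayed level, and the force reading stayed under about 10 N throughout.

| Pot, offset from ring centre | Top camera | Side camera |
|---|---|---|
| Square pot | about 2 mm | about 4–5 mm |
| Round pot | about 1 mm | about 2–3 mm |

The side camera's rough fits disagree with the top camera by up to about 5 mm, more than the stated 2 mm calibration error. Both cameras show both pots well inside their rings. The other things within the last camera views look unmoved, though I did not measure them again; the trowel is only partly in frame and the clay pot was last seen shortly before the end. The gripper ended clear of everything.

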